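# Charge the bench mill with grinding balls

## Robot

A 6-joint arm with a two-finger parallel gripper is mounted at the origin on a cart in front of the work surface, level with it; the furniture and walls round the work are solid. World frame = base frame: x ahead of the robot, y to its left, z up, the work surface at z = 0. Lengths are in m, angles in rad, forces in N, time in s.
With the tool pointing down it reaches from about 0.275 to 0.775 m from the base axis. Payload 14.6 kg.
Tool frame: the origin (TCP) lies on the front face of the gripper's body, between the roots of the fingers; the fingertips stand 73 mm ahead of it and the grasp point (between the pads) lies r.tcp_to_grasp ahead of it (r.tcp_to_grasp is the distance from the TCP to the grasp point, in m); z points along the fingers, y is the line along which they close (so a half turn about z gives the same grasp; the last joint's range is limited). The gripper opens to 85 mm and grips with 20 to 120 N. Pads are 22 mm wide; open, the fingers measure 114 mm over their backs; the gripper's body (76 mm by 85 mm) begins 54 mm behind the grasp point. The pads swing forward as they close: fully open they stand 13 mm farther back than shut.
Start: joints at [-1.363, 0.263, -0.048, 1.259, 0, 1.415], TCP at [0.186, -0.491, 0.304] pointing down, gripper open.
Joint ranges: [-2.65, 2.65], [-0.89, 1.7], [-1.18, 1.37], [-2.13, 2.11], [-1.35, 1.29], [-3.14, 3.14]. Speed limits (rad/s): [1.89, 1.89, 2.57, 2.79, 3.14, 3.14].

## Interface

Orientations are given as a rotation vector (axis times angle).
In Python, from plant import r, vision, hand_in, boxes_of, outline_of, place_of gives the robot as it stands.
- The arm moves only by the tool move_arm, never from a script. Its argument "motion" is a list of rows, each a list of 7 numbers: the opening in per cent of the stroke, from 0 (shut) to 100 (fully open), then the shift along the world's x, y, z in m, then the turn, a rotation vector about the world's x, y, z in degrees. In form: [[jaw, tx, ty, tz, rx, ry, rz], ...]. A call has 1 to 12 rows; each row shifts and turns the commanded pose from where the row before left it; what a row does not reach is not made up. A row lasts 1/12 s, in which the tool goes at most 41.7 mm and 7.16 degrees, less where a joint would pass 70% of its speed; a pose out of reach is approached as far as the arm can. A call is refused whole if a number of a shift passes 0.0417 or a number of a turn 7.16, either way. A call with a gripper value outside its range is refused whole. The fingers move at their own pace and stop on an object; "grip_force" is the grip in N (left out, the last holds). Time passes only in rows, so rows that do not move let the fingers close. It gives the time, the measured TCP pose, the force, the opening and the grip force at its end, in the units of the state.
- r.state(): the state, without advancing time (a new reading comes with each control period).
- vision.snapshot(name): name is "scene" or "top" or "wrist"; returns a dict with "image" (420x560x3 uint8, red, green, blue), "z_map" (420x560 float32, m along the optical axis (not along the pixel's ray), 0 where there is no reading), "vfov" (degrees; the focal length in pixels is half the picture's height over the tangent of half this angle, whatever the lens; pixels are square), "cx", "cy" (the principal point, pixels), "R" (3x3) and "t" (3): a world point X has camera coordinates R X + t. Camera axes: x right, y down, z forward; pixel columns grow to the right and rows downward; lengths in m; the calibration is good to about 2 mm. A picture is of the moment at which its call begins.
- hand_in(): hands the job in; it is judged then, once.
Trained networks look in a picture, given as the dict that the camera call returned (one of the last four; its "shot" number tells which), for a name from the list of things; names that differ only in an ending like _2 or _b are one class to them, and where a whole thing is asked for, a point or a joint stands for the part that bears it (a point fixed in the world has none). Each returns a list of dicts, best first, with "p" (0 to 1); they miss things now and then, are a little off and sometimes report something else, mostly with a low value. They report only what shows in the picture. A call takes as long as a camera call.
- boxes_of(thing, picture): "at" ([x, y, z] in m, in world coordinates, good to about 4 mm: the middle of the surface that is visible of it).
- outline_of(thing, picture): "pixels" (420x560 bool, what is visible of it).
- place_of(thing, picture): "at" ([x, y, z] in m, in world coordinates, good to about 4 mm: a listed point, or the origin of a listed thing).
The state is a dict: "clock": time; "qpos": joint angles; "dq": joint speeds; "joint_efforts": joint torques, N m; "ee_pos": TCP position; "tool_rot": TCP orientation; "ft_force": force on the tool from outside, world axes, zero at the start; "moment": the same for the moment, N m; "finger_gap": finger opening in m; "grip_force": force on a finger pad.
Only numpy, scipy, OpenCV 4.12 (cv2) and the standard library are available. Lean on these libraries where they do the work, as an engineer would, in place of code of your own. Each camera call takes 0.05 s, during which the arm holds its last target. There are 200 camera calls.

## Task

Charge the bench mill for a grinding run: swing the cover of its hopper fully open by the bar handle, then pour all six steel grinding balls out of the scoop through the hopper, so that they lie in the glass tube below it. Set the empty scoop back on the table the right way up, leave the cover open for the sample, and leave the other things on the bench where they stand.

Things in the scene. Friction and masses are not known exactly. Their poses are not given: they have to be found in the camera images.
- mill_cover (a joint): hinge of the mill's hopper cover, rad: 0 shut on the hopper rim, grows as the cover's front swings up and back, 1.57 upright, stop at 1.9. A stiff friction hinge: the cover stays where it is left. It starts shut or slightly ajar; about 2 N at the handle moves it
- mill_cover_handle (a point): middle of the cover's handle: a steel bar 10 mm thick, 56 mm long, parallel to the hinge, carried 35 mm clear of the cover's front edge by two prongs 64 mm apart. It lies 164 mm from the hinge axis and about 136 mm above the table when shut. Same axes as the mill when the cover is shut (turns with the cover)
- mill_cover_hinge (a point): middle of the cover's hinge line, which runs along the mill's y axis, 136 mm above the table, 66 mm behind the hopper's axis
- mill: small white bench mill fixed to the table: base 200 (x) x 150 (y) x 30 mm, a drive housing 58 x 130 mm and 125 mm tall along its back, in front of it a glass tube standing on the base with a steel hopper funnel over it. Origin at the centre of the underside, z up, -x is its front (handle side), +x its back (housing and hinge)
- mill_hopper (a point): centre of the hopper's rim, 130 mm above the table. The hopper is a round steel funnel, 110 mm across at the rim, its cone 44 mm deep, narrowing to a throat 32 mm wide that runs straight down into the tube
- mill_tube (a point): centre of the glass tube's inner floor, 34 mm above the table, straight below mill_hopper; z up. The tube is 42 mm wide inside; its mouth is 48 mm above this floor and the hopper's throat ends 34 mm above it
- scoop: loose steel scoop, 110 g, on the table. Pan 55 mm wide at the back, 66 at the spout, from x = -42 mm (back wall) to x = +60 mm (open spout); walls 30 mm high, 24 at the spout; floor 2.5 mm thick, flat to x = +14 mm, then rising 10 mm to the spout. Origin under the pan at table level, +x to the spout, -x to the handle, z up. Balls stay in while it is about level, roll out when the spout is tipped well down
- scoop_grip (a point): point on the scoop's handle, at x = -88, z = 60 mm in the scoop's frame: a straight level bar of 14 x 14 mm that runs from x = -64 to x = -144 mm
- scoop_lip (a point): middle of the spout's edge, at x = +60, z = 12.5 mm in the scoop's frame
- ball_0: one of six loose steel grinding balls, 14 mm in diameter, 11 g; they start in the scoop's pan. Origin at the ball's centre
- ball_1: one of six loose steel grinding balls, 14 mm in diameter, 11 g; they start in the scoop's pan. Origin at the ball's centre
- ball_2: one of six loose steel grinding balls, 14 mm in diameter, 11 g; they start in the scoop's pan. Origin at the ball's centre
- ball_3: one of six loose steel grinding balls, 14 mm in diameter, 11 g; they start in the scoop's pan. Origin at the ball's centre
- ball_4: one of six loose steel grinding balls, 14 mm in diameter, 11 g; they start in the scoop's pan. Origin at the ball's centre
- ball_5: one of six loose steel grinding balls, 14 mm in diameter, 11 g; they start in the scoop's pan. Origin at the ball's centre
- tube_a: bystander: standing 50 ml tube with a pink cap, 34 mm wide, 113 mm tall. Origin under its middle
- tube_b: bystander: standing 50 ml tube with a pink cap, 34 mm wide, 113 mm tall. Origin under its middle
- film_roll_box: bystander: orange carton, 62 x 125 x 62 mm. Origin under its middle
- beaker: bystander: small empty glass beaker, 45 mm wide, 59 mm tall. Origin under its middle
- timer: bystander: flat white bench timer, 66 x 64 x 20 mm. Origin under its middle
- cryo_vial: bystander: standing vial with a blue cap, 13 mm wide, 45 mm tall. Origin under its middle

How it is judged:
By the outcome, as a careful person would: the job done as asked, in the order asked, and still so for the second after the job is handed in, with the robot touching nothing.
It also fails if it takes over 59 s, if anything falls off the work surface, if the arm or the gripper's body presses on something with over 40 N, if the wrist force passes 120 N, or if a joint passes its speed limit or range.

## Working session

There is one attempt and no reset: what is moved stays moved. The work goes in short steps, Python scripts to look and compute and a tool call to move; the robot and the scene stay as the last step left them, time stands still between calls to the robot, and variables do not carry over. Pictures are saved under pics/ and viewed, at most 10 in all, crops included, and the job is handed in when it is done.

Besides the shell and the picture viewer there is one more tool, called after "Request:" as name([rows], argument=value, ...), one row to a line, values as JSON. move_arm: Moves the arm, as the interface text tells. Its arguments: {"type":"object","properties":{"motion":{"type":"array"},"grip_force":{"type":"number"}},"required":["motion"]}

```bash
mkdir -p pics; ls
python3 - <<'E'
from plant import r, vision, boxes_of, place_of
import cv2, numpy as np
print(r.tcp_to_grasp, r.state())
ims=[]
for c in ["scene","top"]:
    s=vision.snapshot(c); ims.append(s["image"])
    cv2.imwrite(f"pics/{c}0.png",s["image"][:,:,::-1])
    for n in ["mill","mill_hopper","mill_cover_hinge","mill_cover_handle","mill_tube","scoop","scoop_grip","scoop_lip","tube_a","film_roll_box","beaker","timer","cryo_vial"]:
        print(c,n,[(np.round(d["at"],3).tolist(),round(d["p"],2)) for d in place_of(n,s)[:2]])
E
```

```text
pics
0.0539 {'clock': 0.0, 'qpos': array([-1.36330977e+00,  2.63503218e-01, -4.89513158e-02,  1.25937403e+00,
       -4.65403008e-06,  1.41551740e+00]), 'dq': array([-0.00094449, -0.00050652,  0.00052754,  0.00085666,  0.00050378,
        0.00039357]), 'joint_efforts': array([-4.97310277e-03, -6.37605572e+01,  3.84564829e+01,  1.35955028e-02,
       -4.20954402e-04,  4.18869308e-05]), 'ee_pos': array([ 0.18626517, -0.49063402,  0.30342999]), 'tool_rot': array([-3.08904062e+00, -5.66525159e-01,  4.96126580e-05]), 'ft_force': array([ 0.18606234, -0.18581834,  0.11671725]), 'moment': array([0.00495447, 0.01542351, 0.03476687]), 'grip_force': 0.0, 'finger_gap': 0.08523882358769132}
scene mill [([0.55, 0.142, 0.004], 0.77), ([0.414, 0.247, -0.003], 0.72)]
scene mill_hopper [([0.534, 0.144, 0.129], 0.9)]
scene mill_cover_hinge [([0.596, 0.142, 0.134], 0.72)]
scene mill_cover_handle [([0.438, 0.145, 0.155], 0.84), ([0.37, 0.302, 0.0], 0.28)]
scene mill_tube [([0.53, 0.146, 0.031], 0.89), ([0.596, 0.14, 0.136], 0.71)]
scene scoop [([0.519, -0.098, 0.003], 0.79)]
scene scoop_grip [([0.438, -0
[... 301 characters left out ...]
.257, -0.001], 0.66)]
scene cryo_vial [([0.362, 0.172, -0.001], 0.36), ([0.438, 0.145, 0.156], 0.3)]
top mill []
top mill_hopper [([0.534, 0.144, 0.128], 0.6)]
top mill_cover_hinge [([0.601, 0.143, 0.14], 0.66)]
top mill_cover_handle [([0.436, 0.141, 0.155], 0.82)]
top mill_tube []
top scoop [([0.518, -0.1, -0.003], 0.96), ([0.601, 0.146, 0.137], 0.4)]
top scoop_grip [([0.433, -0.128, 0.061], 0.72)]
top scoop_lip [([0.578, -0.081, 0.011], 0.89)]
top tube_a [([0.418, 0.248, -0.004], 0.66), ([0.371, 0.3, 0.002], 0.59)]
top film_roll_box [([0.38, 0.393, -0.002], 0.64)]
top beaker [([0.37, 0.103, 0.0], 0.53)]
top timer [([0.377, -0.264, 0.004], 0.83)]
top cryo_vial [([0.365, 0.176, -0.0], 0.54)]
```

View pics/scene0.png

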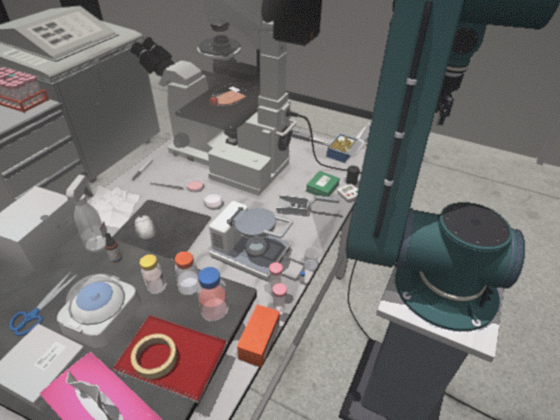

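View pics/top0.png

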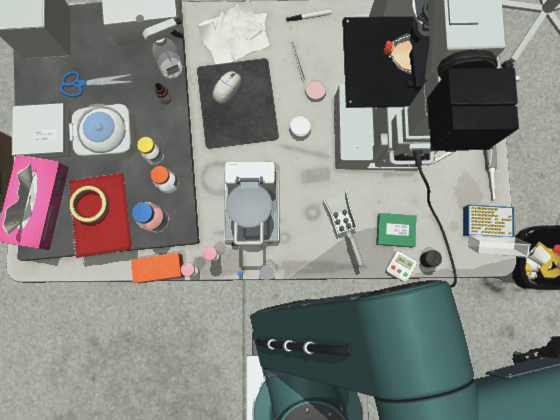

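The scene view shows the mill at about (255,235). The top view shows the mill at (250,205) with its handle towards the robot, and the scoop at (343,220) with its spout pointing away. The network positions agree with both. The cover is ajar by about 0.12 rad.

First I go to the cover handle with the fingers part-closed and tilted 30°.

Request:
move_arm([
  [25, 0.0094, 0.0317, -0.0019, 0, 0, 5.77],
  [25, 0.0094, 0.0317, -0.0019, 0, 0, 5.77],
  [25, 0.0094, 0.0317, -0.0019, 0, 0, 5.77],
  [25, 0.0094, 0.0317, -0.0019, 0, 0, 5.77],
  [25, 0.0094, 0.0317, -0.0019, 0, 0, 5.77],
  [25, 0.0094, 0.0317, -0.0019, 0, 0, 5.77],
  [25, 0.0094, 0.0317, -0.0019, 0, 0, 5.77],
  [25, 0.0094, 0.0317, -0.0019, 0, 0, 5.77],
  [25, 0.0094, 0.0317, -0.0019, 0, 0, 5.77],
  [25, 0.0094, 0.0317, -0.0019, 0, 0, 5.77],
  [25, 0.0094, 0.0317, -0.0019, 0, 0, 5.77],
  [25, 0.0094, 0.0317, -0.0019, 0, 0, 5.77],
], grip_force=20)

```text
clock: 2.4
ee_pos: [0.2991, -0.1089, 0.2812]
tool_rot: [2.215, 2.226, 0.0]
ft_force: [1.1, -0.2, -0.2]
finger_gap: 0.0212
grip_force: 0.0
```

Request:
move_arm([
  [25, 0.0094, 0.0317, -0.0019, 0, -3.75, 0],
  [25, 0.0094, 0.0317, -0.0019, 0, -3.75, 0],
  [25, 0.0094, 0.0317, -0.0019, 0, -3.75, 0],
  [25, 0.0094, 0.0317, -0.0019, 0, -3.75, 0],
  [25, 0.0094, 0.0317, -0.0019, 0, -3.75, 0],
  [25, 0.0094, 0.0317, -0.0019, 0, -3.75, 0],
  [25, 0.0094, 0.0317, -0.0019, 0, -3.75, 0],
  [25, 0.0094, 0.0317, -0.0019, 0, -3.75, 0],
  [25, 0, 0, 0, 0, 0, 0],
  [25, 0, 0, 0, 0, 0, 0],
])

```text
clock: 3.23
ee_pos: [0.3724, 0.141, 0.2656]
tool_rot: [1.927, 1.938, 0.509]
ft_force: [0.1, -0.2, -0.1]
finger_gap: 0.0213
grip_force: 0.0
```

```bash
cat > h.py <<'E'
from plant import r, vision, boxes_of, place_of
import cv2, numpy as np
from scipy.spatial.transform import Rotation as Ro
def pose():
    s=r.state(); R=Ro.from_rotvec(s["tool_rot"]).as_matrix()
    print("t",round(s["clock"],2),"tcp",np.round(s["ee_pos"],4),"y",np.round(R[:,1],3),"z",np.round(R[:,2],3),"q",np.round(s["qpos"],2),"f",np.round(s["ft_force"],1),"gap",round(s["finger_gap"],4),"grip",round(s["grip_force"],1))
    return s["ee_pos"],R
def where(cams,names):
    for c in cams:
        s=vision.snapshot(c)
        for n in names: print(c,n,[(np.round(d["at"],3).tolist(),round(d["p"],2)) for d in place_of(n,s)[:2]])
    return s
E
python3 - <<'E'
from h import *
pose()
s=where(["scene","wrist"],["mill_cover_handle","mill_cover_hinge"])
cv2.imwrite("pics/w1.png",s["image"][:,:,::-1])
E
```

```text
t 3.23 tcp [0.3724 0.141  0.2656] y [0.87  0.005 0.492] z [ 0.492  0.002 -0.87 ] q [ 0.21 -0.2  -0.77  0.5  -0.1   1.75] f [ 0.1 -0.2 -0.1] gap 0.0213 grip 0.0
scene mill_cover_handle [([0.436, 0.144, 0.156], 0.7)]
scene mill_cover_hinge [([0.596, 0.143, 0.136], 0.92)]
wrist mill_cover_handle [([0.435, 0.146, 0.158], 0.88)]
wrist mill_cover_hinge [([0.598, 0.144, 0.138], 0.65)]
```

View pics/w1.png

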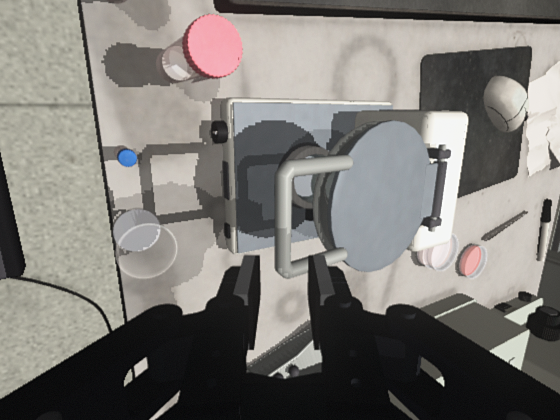

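The wrist view shows the bar at pixel (285,215), lined up between the fingertips. I move in and compute the arc.

Request:
move_arm([
  [25, 0.0057, 0.0005, -0.01, 0, 0, 0],
  [25, 0.0057, 0.0005, -0.01, 0, 0, 0],
  [25, 0.0057, 0.0005, -0.01, 0, 0, 0],
  [25, 0.0057, 0.0005, -0.01, 0, 0, 0],
  [25, 0.0057, 0.0005, -0.01, 0, 0, 0],
  [25, 0.0057, 0.0005, -0.01, 0, 0, 0],
  [25, 0, 0, 0, 0, 0, 0],
  [25, 0, 0, 0, 0, 0, 0],
])

```text
clock: 4.2
ee_pos: [0.4076, 0.1414, 0.2058]
tool_rot: [1.933, 1.931, 0.506]
ft_force: [-0.0, -0.1, -0.2]
finger_gap: 0.0213
grip_force: 0.0
```

Run:
```python
from h import *
p,R=pose()
h=np.array([.599,.136]);N=24
ph=np.linspace(.12,1.9,N+1); ti=np.radians(np.linspace(30,0,N+1))
b=h+.164*np.c_[-np.cos(ph),np.sin(ph)]
t=b-.058*np.c_[np.sin(ti),-np.cos(ti)]
print(t[0],t[-1]); print(np.round(np.diff(t,axis=0),4).tolist())
```

```text
t 4.2 tcp [0.4076 0.1414 0.2058] y [ 0.871 -0.001  0.492] z [ 0.492 -0.002 -0.871] q [ 0.19 -0.07 -0.86  0.28 -0.1   1.74] f [-0.  -0.1 -0.2] gap 0.0213 grip 0.0
[0.40717938 0.20586228] [0.65201949 0.34919321]
[[0.003, 0.0126], [0.0039, 0.0124], [0.0048, 0.0122], [0.0056, 0.0118], [0.0065, 0.0115], [0.0073, 0.011], [0.0081, 0.0105], [0.0088, 0.0099], [0.0095, 0.0093], [0.0101, 0.0086], [0.0107, 0.0079], [0.0113, 0.0072], [0.0118, 0.0064], [0.0122, 0.0056], [0.0126, 0.0047], [0.0129, 0.0038], [0.0131, 0.0029], [0.0133, 0.002], [0.0134, 0.0011], [0.0134, 0.0002], [0.0134, -0.0007], [0.0133, -0.0017], [0.0131, -0.0026], [0.0129, -0.0035]]
```

Request:
move_arm([
  [25, 0.003, 0, 0.0126, 0, 1.25, 0],
  [25, 0.0039, 0, 0.0124, 0, 1.25, 0],
  [25, 0.0048, 0, 0.0122, 0, 1.25, 0],
  [25, 0.0056, 0, 0.0118, 0, 1.25, 0],
  [25, 0.0065, 0, 0.0115, 0, 1.25, 0],
  [25, 0.0073, 0, 0.011, 0, 1.25, 0],
  [25, 0.0081, 0, 0.0105, 0, 1.25, 0],
  [25, 0.0088, 0, 0.0099, 0, 1.25, 0],
  [25, 0.0095, 0, 0.0093, 0, 1.25, 0],
  [25, 0.0101, 0, 0.0086, 0, 1.25, 0],
  [25, 0.0107, 0, 0.0079, 0, 1.25, 0],
  [25, 0.0113, 0, 0.0072, 0, 1.25, 0],
])

```text
clock: 5.2
ee_pos: [0.497, 0.1417, 0.3325]
tool_rot: [2.086, 2.086, 0.265]
ft_force: [-2.5, -0.0, 0.3]
finger_gap: 0.0216
grip_force: 0.9
```

Run:
```python
from h import *
pose(); s=where(["scene"],["mill_cover_handle"])
```

```text
t 5.2 tcp [0.497  0.1417 0.3325] y [0.968 0.    0.251] z [ 0.251 -0.001 -0.968] q [ 0.13  0.1  -0.21  1.01 -0.03  1.7 ] f [-2.5 -0.   0.3] gap 0.0216 grip 0.9
scene mill_cover_handle [([0.51, 0.143, 0.272], 0.77), ([0.549, 0.144, 0.003], 0.7)]
```

Request:
move_arm([
  [25, 0.0118, 0, 0.0064, 0, 1.25, 0],
  [25, 0.0122, 0, 0.0056, 0, 1.25, 0],
  [25, 0.0126, 0, 0.0047, 0, 1.25, 0],
  [25, 0.0129, 0, 0.0038, 0, 1.25, 0],
  [25, 0.0131, 0, 0.0029, 0, 1.25, 0],
  [25, 0.0133, 0, 0.002, 0, 1.25, 0],
  [25, 0.0134, 0, 0.0011, 0, 1.25, 0],
  [25, 0.0134, 0, 0.0002, 0, 1.25, 0],
  [25, 0.0134, 0, -0.0007, 0, 1.25, 0],
  [25, 0.0133, 0, -0.0017, 0, 1.25, 0],
  [25, 0.0131, 0, -0.0026, 0, 1.25, 0],
  [25, 0.0129, 0, -0.0035, 0, 1.25, 0],
])

```text
clock: 6.3
ee_pos: [0.6524, 0.1419, 0.3497]
tool_rot: [-2.217, -2.218, 0.01]
ft_force: [-0.1, 0.0, 0.3]
finger_gap: 0.0212
grip_force: 0.4
```

Request:
move_arm([
  [25, 0.002, 0, -0.0005, 0, 0, 0],
  [25, 0.002, 0, -0.0005, 0, 0, 0],
  [25, 0.002, 0, -0.0005, 0, 0, 0],
  [25, 0, 0, 0, 0, 0, 0],
])

```text
clock: 6.63
ee_pos: [0.6575, 0.1421, 0.348]
tool_rot: [-2.217, -2.219, 0.01]
ft_force: [-3.0, -1.5, -1.8]
finger_gap: 0.0212
grip_force: 1.3
```

Run:
```python
from h import *
pose(); s=where(["scene"],["mill_cover_handle"])
```

```text
t 6.63 tcp [0.6575 0.1421 0.348 ] y [ 1.     0.001 -0.008] z [-0.008 -0.001 -1.   ] q [ 0.09  0.54  0.52  1.56 -0.    1.66] f [-3.  -1.5 -1.8] gap 0.0212 grip 1.3
scene mill_cover_handle [([0.654, 0.143, 0.289], 0.82)]
```

Request:
move_arm([
  [25, 0.002, 0, -0.0007, 0, 0, 0],
  [25, 0.002, 0, -0.0007, 0, 0, 0],
  [25, 0.002, 0, -0.0007, 0, 0, 0],
  [25, 0, 0, 0, 0, 0, 0],
])

```text
clock: 7.07
ee_pos: [0.6596, 0.1423, 0.3474]
tool_rot: [-2.213, -2.216, 0.019]
ft_force: [-42.8, -3.8, 21.4]
finger_gap: 0.0212
grip_force: 21.4
```

At the stop. I back off, lift out and go to the scoop.

Request:
move_arm([
  [25, -0.008, 0, 0.0, 0, 0, 0],
  [25, -0.001, 0, 0.02, 0, 0, 0],
  [25, 0, 0, 0.03, 0, 0, 0],
  [25, 0, 0, 0.03, 0, 0, 0],
  [25, -0.02, -0.02, 0, 0, 0, 6],
  [25, -0.02, -0.02, 0, 0, 0, 6],
  [25, -0.02, -0.02, 0, 0, 0, 6],
  [25, -0.02, -0.02, 0, 0, 0, 6],
  [25, -0.02, -0.02, 0, 0, 0, 6],
  [25, -0.02, -0.02, 0, 0, 0, 6],
  [25, -0.02, -0.02, 0, 0, 0, 6],
  [25, -0.02, -0.02, 0, 0, 0, 6],
])

```text
clock: 8.07
ee_pos: [0.4941, -0.0183, 0.4261]
tool_rot: [1.117, 2.936, -0.012]
ft_force: [1.1, -0.7, 0.6]
finger_gap: 0.0211
grip_force: 0.0
```

Request:
move_arm([
  [60, -0.0138, -0.0136, -0.015, 0, 0, 5.95],
  [60, -0.0138, -0.0136, -0.015, 0, 0, 5.95],
  [60, -0.0138, -0.0136, -0.015, 0, 0, 5.95],
  [60, -0.0138, -0.0136, -0.015, 0, 0, 5.95],
  [60, -0.0138, -0.0136, -0.015, 0, 0, 5.95],
  [60, -0.0138, -0.0136, -0.015, 0, 0, 5.95],
  [60, -0.0138, -0.0136, -0.015, 0, 0, 5.95],
  [60, -0.0138, -0.0136, -0.015, 0, 0, 5.95],
  [60, -0.0138, -0.0136, -0.015, 0, 0, 5.95],
  [60, -0.0138, -0.0136, -0.015, 0, 0, 5.95],
])

```text
clock: 8.9
ee_pos: [0.3566, -0.1541, 0.2753]
tool_rot: [-0.487, 3.1, -0.015]
ft_force: [-0.9, 0.1, -0.0]
finger_gap: 0.0514
grip_force: 0.0
```

Request:
move_arm([
  [60, 0, 0, -0.0121, 1.315, -4.172, 0],
  [60, 0, 0, -0.0121, 1.315, -4.172, 0],
  [60, 0, 0, -0.0121, 1.315, -4.172, 0],
  [60, 0, 0, -0.0121, 1.315, -4.172, 0],
  [60, 0, 0, -0.0121, 1.315, -4.172, 0],
  [60, 0, 0, -0.0121, 1.315, -4.172, 0],
  [60, 0, 0, -0.0121, 1.315, -4.172, 0],
  [60, 0, 0, -0.0121, 1.315, -4.172, 0],
  [60, 0, 0, 0, 0, 0, 0],
  [60, 0, 0, 0, 0, 0, 0],
])

```text
clock: 9.73
ee_pos: [0.3569, -0.1538, 0.1787]
tool_rot: [-0.381, 2.507, 0.111]
ft_force: [0.5, -0.3, 0.1]
finger_gap: 0.051
grip_force: 0.0
```

Run:
```python
from h import *
pose()
s=where(["scene","top","wrist"],["scoop_grip","scoop_lip","scoop","mill_cover_handle"])
cv2.imwrite("pics/w2.png",s["image"][:,:,::-1])
```

```text
t 9.73 tcp [ 0.3569 -0.1538  0.1787] y [-0.295  0.955 -0.007] z [ 0.548  0.164 -0.82 ] q [-0.93 -0.02 -0.9   0.46  0.57 -1.17] f [ 0.5 -0.3  0.1] gap 0.051 grip 0.0
scene scoop_grip [([0.437, -0.129, 0.063], 0.86), ([0.412, 0.247, 0.001], 0.36)]
scene scoop_lip [([0.578, -0.09, 0.011], 0.79)]
scene scoop [([0.522, -0.102, 0.003], 0.58)]
scene mill_cover_handle [([0.653, 0.142, 0.292], 0.69)]
top scoop_grip [([0.432, -0.125, 0.061], 0.92)]
top scoop_lip [([0.574, -0.084, 0.012], 0.81), ([0.553, 0.144, 0.0], 0.37)]
top scoop [([0.518, -0.101, -0.004], 0.95), ([0.385, 0.394, -0.003], 0.54)]
top mill_cover_handle [([0.655, 0.145, 0.292], 0.58), ([0.368, 0.103, -0.001], 0.53)]
wrist scoop_grip [([0.438, -0.127, 0.063], 0.89)]
wrist scoop_lip [([0.58, -0.084, 0.009], 0.7), ([0.508, -0.091, 0.007], 0.7)]
wrist scoop [([0.521, -0.099, 0.001], 0.93)]
wrist mill_cover_handle [([0.529, 0.146, 0.035], 0.66)]
```

View pics/w2.png

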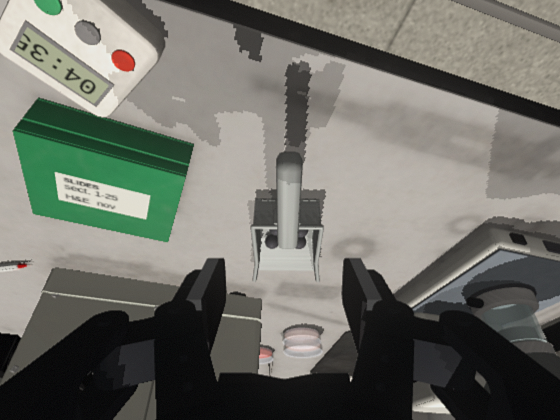

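The wrist view shows the handle at column 288, centred between the fingers at 215 and 355. I move in and grip.

Request:
move_arm([
  [60, 0.006, 0.0021, -0.0091, 0, 0, 0],
  [60, 0.006, 0.0021, -0.0091, 0, 0, 0],
  [60, 0.006, 0.0021, -0.0091, 0, 0, 0],
  [60, 0.006, 0.0021, -0.0091, 0, 0, 0],
  [60, 0.006, 0.0021, -0.0091, 0, 0, 0],
  [60, 0.006, 0.0021, -0.0091, 0, 0, 0],
  [60, 0.006, 0.0021, -0.0091, 0, 0, 0],
  [60, 0.006, 0.0021, -0.0091, 0, 0, 0],
  [60, 0, 0, 0, 0, 0, 0],
])

```text
clock: 11.23
ee_pos: [0.4058, -0.1365, 0.1048]
tool_rot: [-0.383, 2.505, 0.113]
ft_force: [-0.5, -0.0, 0.7]
finger_gap: 0.0513
grip_force: 0.0
```

Request:
move_arm([
  [0, 0, 0, 0, 0, 0, 0],
  [0, 0, 0, 0, 0, 0, 0],
  [0, 0, 0, 0, 0, 0, 0],
  [0, 0, 0, 0, 0, 0, 0],
  [0, 0, 0, 0, 0, 0, 0],
  [0, 0, 0, 0, 0, 0, 0],
  [0, 0, 0, 0, 0, 0, 0],
  [0, 0, 0, 0, 0, 0, 0],
], grip_force=90)

```text
clock: 11.9
ee_pos: [0.4056, -0.1373, 0.1065]
tool_rot: [-0.383, 2.504, 0.11]
ft_force: [-3.3, 0.3, 6.4]
finger_gap: 0.0124
grip_force: 87.7
```

Run:
```python
from h import *
pose()
```

```text
t 11.9 tcp [ 0.4056 -0.1373  0.1065] y [-0.296  0.955 -0.008] z [ 0.551  0.164 -0.818] q [-0.78  0.16 -1.01  0.07  0.53 -1.  ] f [-3.3  0.3  6.4] gap 0.0124 grip 87.7
```

Request:
move_arm([
  [0, 0, 0, 0.006, 0, 0, 0],
  [0, 0, 0, 0.012, 0, 0, 0],
  [0, 0, 0, 0.016, 0, 0, 0],
  [0, 0, 0, 0.018, 0, 0, 0],
  [0, 0, 0, 0.018, 0, 0, 0],
  [0, 0, 0, 0.018, 0, 0, 0],
  [0, 0, 0, 0.018, 0, 0, 0],
  [0, 0, 0, 0.018, 0, 0, 0],
  [0, 0, 0, 0.018, 0, 0, 0],
  [0, 0, 0, 0.014, 0, 0, 0],
  [0, 0, 0, 0.01, 0, 0, 0],
  [0, 0, 0, 0.004, 0, 0, 0],
])

```text
clock: 12.9
ee_pos: [0.4055, -0.1371, 0.2778]
tool_rot: [-0.384, 2.503, 0.109]
ft_force: [-0.2, -0.3, -1.8]
finger_gap: 0.0125
grip_force: 88.1
```

Run:
```python
from h import *
pose()
s=where(["scene","top","wrist"],["scoop_grip","scoop_lip","scoop"])
cv2.imwrite("pics/w3.png",s["image"][:,:,::-1])
for c in ("wrist","top"):
    s=vision.snapshot(c)
    print([(n["at"].__repr__(),round(n["p"],2)) for n in place_of("ball_0",s)])
```

```text
t 12.9 tcp [ 0.4055 -0.1371  0.2778] y [-0.297  0.955 -0.009] z [ 0.551  0.163 -0.818] q [-0.78 -0.1  -0.66  0.68  0.53 -1.  ] f [-0.2 -0.3 -1.8] gap 0.0125 grip 88.1
scene scoop_grip [([0.438, -0.126, 0.237], 0.84), ([0.413, 0.246, -0.002], 0.21)]
scene scoop_lip [([0.579, -0.087, 0.182], 0.94)]
scene scoop [([0.52, -0.102, 0.171], 0.73)]
top scoop_grip [([0.364, 0.176, 0.001], 0.16)]
top scoop_lip [([0.576, -0.084, 0.181], 0.73), ([0.498, -0.127, 0.179], 0.72)]
top scoop [([0.516, -0.102, 0.167], 0.65)]
wrist scoop_grip [([0.436, -0.129, 0.232], 0.64)]
wrist scoop_lip []
wrist scoop [([0.517, -0.1, 0.168], 0.77)]
[]
[('[0.5262, -0.0865, 0.1793]', 0.58), ('[0.4928, -0.0887, 0.1829]', 0.49), ('[0.5045, -0.0914, 0.1789]', 0.48), ('[0.5002, -0.1264, 0.1768]', 0.47), ('[0.5151, -0.1161, 0.1784]', 0.4), ('[0.5311, -0.1099, 0.181]', 0.39)]
```

View pics/w3.png

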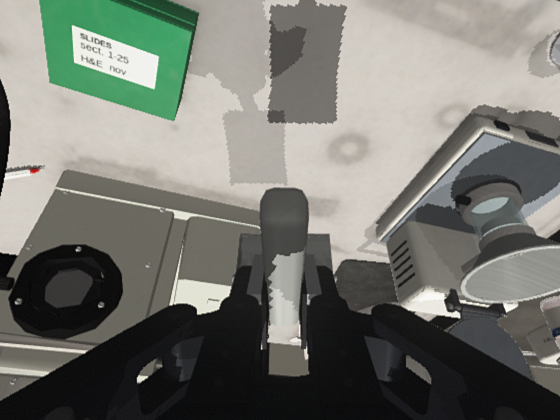

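The scoop is level in the grip and all six balls are in it. I carry it to the hopper.

Request:
move_arm([
  [0, -0.0008, 0.0026, 0, 0, 0, 0],
  [0, -0.0016, 0.0053, 0, 0, 0, 0],
  [0, -0.0024, 0.0079, 0, 0, 0, 0],
  [0, -0.0032, 0.0106, 0, 0, 0, 0],
  [0, -0.0032, 0.0106, 0, 0, 0, 0],
  [0, -0.0032, 0.0106, 0, 0, 0, 0],
  [0, -0.0032, 0.0106, 0, 0, 0, 0],
  [0, -0.0032, 0.0106, 0, 0, 0, 0],
  [0, -0.0032, 0.0106, 0, 0, 0, 0],
  [0, -0.0032, 0.0106, 0, 0, 0, 0],
  [0, -0.0032, 0.0106, 0, 0, 0, 0],
  [0, -0.0032, 0.0106, 0, 0, 0, 0],
])

```text
clock: 14.7
ee_pos: [0.3715, -0.0246, 0.2759]
tool_rot: [-0.384, 2.504, 0.111]
ft_force: [-0.0, -0.3, -2.0]
finger_gap: 0.0122
grip_force: 88.1
```

Request:
move_arm([
  [0, -0.0032, 0.0106, 0, 0, 0, 0],
  [0, -0.0032, 0.0106, 0, 0, 0, 0],
  [0, -0.0032, 0.0106, 0, 0, 0, 0],
  [0, -0.0032, 0.0106, 0, 0, 0, 0],
  [0, -0.0032, 0.0106, 0, 0, 0, 0],
  [0, -0.0032, 0.0106, 0, 0, 0, 0],
  [0, -0.0032, 0.0106, 0, 0, 0, 0],
  [0, -0.0032, 0.0106, 0, 0, 0, 0],
  [0, -0.0032, 0.0106, 0, 0, 0, 0],
  [0, -0.0024, 0.0079, 0, 0, 0, 0],
  [0, -0.0016, 0.0053, 0, 0, 0, 0],
  [0, -0.0008, 0.0026, 0, 0, 0, 0],
])

```text
clock: 15.7
ee_pos: [0.3377, 0.0864, 0.2759]
tool_rot: [-0.385, 2.504, 0.112]
ft_force: [-0.3, -0.0, -1.6]
finger_gap: 0.0128
grip_force: 88.2
```

Run:
```python
from h import *
pose()
where(["scene","top"],["scoop_grip","scoop_lip","scoop","mill_hopper"])
s=vision.snapshot("top"); b=place_of("ball_0",s); print([(np.round(d["at"],3).tolist(),round(d["p"],2)) for d in b])
im=cv2.resize(s["image"][120:300,180:400],None,fx=3,fy=3); cv2.imwrite("pics/t4.png",im[:,:,::-1])
# tilt tables about lip
f=np.array([.957,.29,0]); z=np.array([0,0,1.])
def T(th,lz): th=np.radians(th); return f*(-.1795*np.cos(th)+.095*np.sin(th))+z*(lz+.1795*np.sin(th)+.095*np.cos(th))
A=np.r_[np.linspace(0,12,5),np.linspace(12,30,13)[1:],np.linspace(30,54,9)[1:]]
L=np.interp(A,[0,20,54],[.153,.147,.143])
P=np.array([T(a,l) for a,l in zip(A,L)])
n=np.array([-.29,.957,0])
print("start dz rel lip .183:", .153-.183)
for d,a in zip(np.diff(P,axis=0),np.diff(A)): print(np.round(d,4).tolist(),np.round(n*a,3).tolist())
```

```text
t 15.7 tcp [0.3377 0.0864 0.2759] y [-0.298  0.954 -0.007] z [ 0.55   0.166 -0.818] q [-0.14 -0.37 -0.87  0.5   0.24 -0.37] f [-0.3 -0.  -1.6] gap 0.0128 grip 88.2
scene scoop_grip []
scene scoop_lip [([0.509, 0.136, 0.181], 0.95), ([0.434, 0.1, 0.178], 0.25)]
scene scoop [([0.452, 0.123, 0.17], 0.66), ([0.551, 0.143, 0.003], 0.16)]
scene mill_hopper [([0.529, 0.144, 0.131], 0.93)]
top scoop_grip [([0.368, 0.094, 0.231], 0.75)]
top scoop_lip [([0.513, 0.141, 0.182], 0.66), ([0.653, 0.143, 0.294], 0.45)]
top scoop [([0.449, 0.122, 0.165], 0.79), ([0.554, 0.144, -0.002], 0.35)]
top mill_hopper [([0.531, 0.141, 0.131], 0.96), ([0.37, 0.103, -0.001], 0.44)]
[([0.436, 0.095, 0.179], 0.53), ([0.443, 0.132, 0.177], 0.51), ([0.469, 0.114, 0.18], 0.49), ([0.459, 0.138, 0.179], 0.47), ([0.447, 0.105, 0.18], 0.38), ([0.43, 0.134, 0.182], 0.37)]
start dz rel lip .183: -0.03
[0.005, 0.0015, 0.0084] [-0.87, 2.871, 0.0]
[0.0055, 0.0017, 0.0081] [-0.87, 2.871, 0.0]
[0.0059, 0.0018, 0.0078] [-0.87, 2.871, 0.0]
[0.0063, 0.0019, 0.0074] [-0.87, 2.871, 0.0]
[0.0033, 0.001, 0.0036] [-0.435, 1.436, 0.0]
[
[... 152 characters left out ...]
 0.0032] [-0.435, 1.436, 0.0]
[0.0038, 0.0011, 0.0033] [-0.435, 1.436, 0.0]
[0.0039, 0.0012, 0.0033] [-0.435, 1.436, 0.0]
[0.004, 0.0012, 0.0032] [-0.435, 1.436, 0.0]
[0.004, 0.0012, 0.003] [-0.435, 1.436, 0.0]
[0.0041, 0.0012, 0.0029] [-0.435, 1.436, 0.0]
[0.0042, 0.0013, 0.0028] [-0.435, 1.436, 0.0]
[0.0043, 0.0013, 0.0027] [-0.435, 1.436, 0.0]
[0.0088, 0.0027, 0.0051] [-0.87, 2.871, 0.0]
[0.009, 0.0027, 0.0046] [-0.87, 2.871, 0.0]
[0.0093, 0.0028, 0.0041] [-0.87, 2.871, 0.0]
[0.0095, 0.0029, 0.0036] [-0.87, 2.871, 0.0]
[0.0096, 0.0029, 0.003] [-0.87, 2.871, 0.0]
[0.0098, 0.003, 0.0025] [-0.87, 2.871, 0.0]
[0.0099, 0.003, 0.002] [-0.87, 2.871, 0.0]
[0.01, 0.003, 0.0014] [-0.87, 2.871, 0.0]
```

View pics/t4.png

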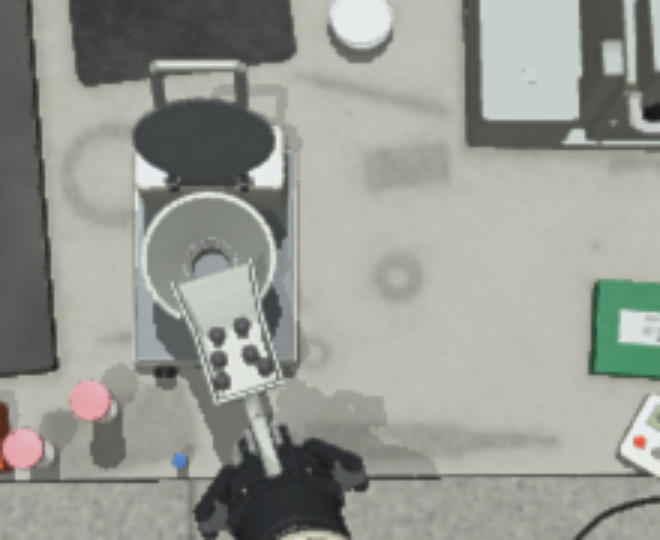

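The crop shows the lip at (215,275) just short of the throat at (212,265), the cover open behind, and six balls in the pan. I lower and tip slowly about the lip.

Request:
move_arm([
  [0, -0.0012, -0.0004, -0.006, 0, 0, 0],
  [0, -0.0012, -0.0004, -0.008, 0, 0, 0],
  [0, -0.0012, -0.0004, -0.008, 0, 0, 0],
  [0, -0.0012, -0.0004, -0.005, 0, 0, 0],
  [0, 0.005, 0.0015, 0.0084, -0.87, 2.87, 0],
  [0, 0.0055, 0.0017, 0.0081, -0.87, 2.87, 0],
  [0, 0.0059, 0.0018, 0.0078, -0.87, 2.87, 0],
  [0, 0.0063, 0.0019, 0.0074, -0.87, 2.87, 0],
  [0, 0.0033, 0.001, 0.0036, -0.435, 1.436, 0],
  [0, 0.0034, 0.001, 0.0035, -0.435, 1.436, 0],
  [0, 0.0035, 0.0011, 0.0034, -0.435, 1.436, 0],
  [0, 0.0036, 0.0011, 0.0033, -0.435, 1.436, 0],
])

```text
clock: 17.3
ee_pos: [0.3703, 0.095, 0.2943]
tool_rot: [-0.431, 2.815, 0.058]
ft_force: [0.1, 0.5, -2.5]
finger_gap: 0.012
grip_force: 88.2
```

Request:
move_arm([
  [0, 0.0037, 0.0011, 0.0032, -0.435, 1.436, 0],
  [0, 0.0038, 0.0011, 0.0033, -0.435, 1.436, 0],
  [0, 0.0039, 0.0012, 0.0033, -0.435, 1.436, 0],
  [0, 0.004, 0.0012, 0.0032, -0.435, 1.436, 0],
  [0, 0.004, 0.0012, 0.003, -0.435, 1.436, 0],
  [0, 0.0041, 0.0012, 0.0029, -0.435, 1.436, 0],
  [0, 0.0042, 0.0013, 0.0028, -0.435, 1.436, 0],
  [0, 0.0043, 0.0013, 0.0027, -0.435, 1.436, 0],
  [0, 0, 0, 0, 0, 0, 0],
  [0, 0, 0, 0, 0, 0, 0],
  [0, 0, 0, 0, 0, 0, 0],
  [0, 0, 0, 0, 0, 0, 0],
])

```text
clock: 18.3
ee_pos: [0.4017, 0.1044, 0.3186]
tool_rot: [-0.462, 3.018, 0.017]
ft_force: [0.6, 0.0, -1.1]
finger_gap: 0.012
grip_force: 88.2
```

Run:
```python
from h import *
pose()
where(["scene"],["scoop_lip"])
for c in ("top","scene"):
    s=vision.snapshot(c); b=place_of("ball_0",s); print([(np.round(d["at"],3).tolist(),round(d["p"],2)) for d in b])
```

```text
t 18.3 tcp [0.4017 0.1044 0.3186] y [-0.299  0.954 -0.003] z [ 0.085  0.024 -0.996] q [ 0.05  0.02 -0.31  1.16  0.02 -0.26] f [ 0.6  0.  -1.1] gap 0.012 grip 88.2
scene scoop_lip [([0.501, 0.132, 0.146], 0.6)]
[([0.533, 0.142, 0.047], 0.61), ([0.543, 0.141, 0.053], 0.4)]
[]
```

Two balls show in the tube and the load has dropped. I finish the tipping.

Request:
move_arm([
  [0, 0.0088, 0.0027, 0.0051, -0.87, 2.87, 0],
  [0, 0.009, 0.0027, 0.0046, -0.87, 2.87, 0],
  [0, 0.0093, 0.0028, 0.0041, -0.87, 2.87, 0],
  [0, 0.0095, 0.0029, 0.0036, -0.87, 2.87, 0],
  [0, 0.0096, 0.0029, 0.003, -0.87, 2.87, 0],
  [0, 0.0098, 0.003, 0.0025, -0.87, 2.87, 0],
  [0, 0, 0, 0, 0, 0, 0],
  [0, 0, 0, 0, 0, 0, 0],
  [0, 0, 0, 0, 0, 0, 0],
  [0, 0, 0, 0, 0, 0, 0],
])

```text
clock: 19.43
ee_pos: [0.4573, 0.1213, 0.342]
tool_rot: [0.443, -2.886, 0.049]
ft_force: [0.0, -0.9, -1.3]
finger_gap: 0.012
grip_force: 88.3
```

Run:
```python
from h import *
pose()
ims=[]
for c in ("top","scene"):
    s=vision.snapshot(c); b=place_of("ball_0",s); print([(np.round(d["at"],3).tolist(),round(d["p"],2)) for d in b])
    y,x=(140,190) if c=="top" else (180,180)
    ims.append(cv2.resize(s["image"][y:y+120,x:x+130],None,fx=3,fy=3))
cv2.imwrite("pics/p5.png",np.hstack(ims)[:,:,::-1])
```

```text
t 19.43 tcp [0.4573 0.1213 0.342 ] y [-0.3    0.954  0.   ] z [-0.212 -0.066 -0.975] q [ 0.11  0.3   0.09  1.58 -0.04 -0.19] f [ 0.  -0.9 -1.3] gap 0.012 grip 88.3
[]
[]
```

View pics/p5.png

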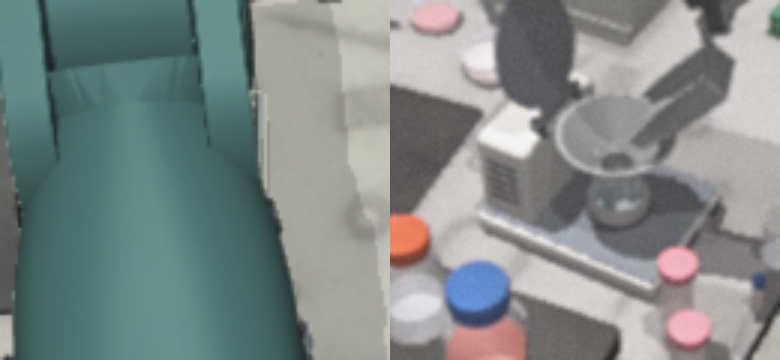

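The scoop looks empty and nothing shows in the cone. I level it while lifting, then check the hopper from above.

Request:
move_arm([
  [0, -0.0103, -0.003, -0.001, 1.16, -3.83, 0],
  [0, -0.0103, -0.003, -0.001, 1.16, -3.83, 0],
  [0, -0.0103, -0.003, -0.001, 1.16, -3.83, 0],
  [0, -0.0103, -0.003, -0.003, 1.16, -3.83, 0],
  [0, -0.0103, -0.003, -0.003, 1.16, -3.83, 0],
  [0, -0.0103, -0.003, -0.003, 1.16, -3.83, 0],
  [0, -0.0103, -0.003, -0.005, 1.16, -3.83, 0],
  [0, -0.0103, -0.003, -0.005, 1.16, -3.83, 0],
  [0, -0.0103, -0.003, -0.005, 1.16, -3.83, 0],
  [0, -0.0103, -0.003, -0.005, 1.16, -3.83, 0],
  [0, -0.0103, -0.003, -0.005, 1.16, -3.83, 0],
  [0, -0.0103, -0.003, -0.005, 1.16, -3.83, 0],
])

```text
clock: 20.63
ee_pos: [0.3334, 0.0856, 0.2995]
tool_rot: [-0.384, 2.5, 0.111]
ft_force: [-0.3, -0.5, -1.1]
finger_gap: 0.0124
grip_force: 88.3
```

Request:
move_arm([
  [0, 0.0008, -0.0026, 0, 0, 0, 0],
  [0, 0.0016, -0.0053, 0, 0, 0, 0],
  [0, 0.0032, -0.0106, 0, 0, 0, 0],
  [0, 0.0048, -0.0159, 0, 0, 0, 0],
  [0, 0.0048, -0.0159, 0, 0, 0, 0],
  [0, 0.0048, -0.0159, 0, 0, 0, 0],
  [0, 0.0048, -0.0159, 0, 0, 0, 0],
  [0, 0.0048, -0.0159, 0, 0, 0, 0],
  [0, 0.0048, -0.0159, 0, 0, 0, 0],
  [0, 0.0048, -0.0159, 0, 0, 0, 0],
  [0, 0.0048, -0.0159, 0, 0, 0, 0],
  [0, 0.0048, -0.0159, 0, 0, 0, 0],
])

```text
clock: 21.63
ee_pos: [0.3844, -0.0781, 0.3003]
tool_rot: [-0.383, 2.505, 0.111]
ft_force: [0.3, -0.0, -0.6]
finger_gap: 0.0122
grip_force: 88.3
```

Run:
```python
from h import *
pose()
where(["scene","top"],["scoop_lip","scoop","scoop_grip"])
ims=[]
for c in ("top","scene"):
    s=vision.snapshot(c); b=place_of("ball_0",s); print([(np.round(d["at"],3).tolist(),round(d["p"],2)) for d in b])
    y,x=(150,220) if c=="top" else (190,200)
    ims.append(cv2.resize(s["image"][y:y+100,x:x+130],None,fx=3,fy=3))
cv2.imwrite("pics/p6.png",np.hstack(ims)[:,:,::-1])
```

```text
t 21.63 tcp [ 0.3844 -0.0781  0.3003] y [-0.297  0.955 -0.007] z [ 0.55   0.164 -0.819] q [-0.68 -0.22 -0.69  0.72  0.49 -0.89] f [ 0.3 -0.  -0.6] gap 0.0122 grip 88.3
scene scoop_lip [([0.555, -0.028, 0.204], 0.65)]
scene scoop [([0.499, -0.04, 0.195], 0.66)]
scene scoop_grip [([0.416, -0.071, 0.258], 0.62)]
top scoop_lip [([0.554, -0.021, 0.202], 0.85)]
top scoop [([0.498, -0.038, 0.191], 0.56)]
top scoop_grip [([0.413, -0.066, 0.254], 0.64)]
[([0.541, 0.143, 0.054], 0.45), ([0.532, 0.146, 0.045], 0.39)]
[]
```

View pics/p6.png

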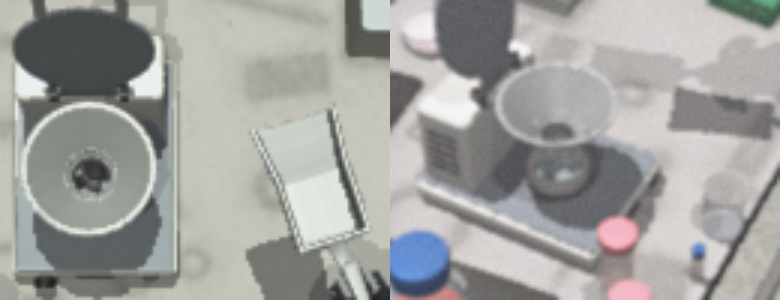

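The left crop shows the scoop empty and the balls down in the throat and tube region at (90,175). None are stray. I set the scoop back where it stood.

Request:
move_arm([
  [0, 0.0027, -0.0074, -0.014, 0, 0, 0],
  [0, 0.0027, -0.0074, -0.022, 0, 0, 0],
  [0, 0.0027, -0.0074, -0.022, 0, 0, 0],
  [0, 0.0027, -0.0074, -0.022, 0, 0, 0],
  [0, 0.0027, -0.0074, -0.022, 0, 0, 0],
  [0, 0.0027, -0.0074, -0.022, 0, 0, 0],
  [0, 0.0027, -0.0074, -0.022, 0, 0, 0],
  [0, 0.0023, -0.0074, -0.022, 0, 0, 0],
  [0, 0, 0, -0.008, 0, 0, 0],
  [0, 0, 0, -0.006, 0, 0, 0],
  [0, 0, 0, -0.004, 0, 0, 0],
  [0, 0, 0, 0, 0, 0, 0],
])

```text
clock: 23.23
ee_pos: [0.4044, -0.1351, 0.1135]
tool_rot: [-0.383, 2.504, 0.112]
ft_force: [0.7, 0.3, -0.6]
finger_gap: 0.0122
grip_force: 88.2
```

Request:
move_arm([
  [0, 0, 0, -0.003, 0, 0, 0],
  [0, 0, 0, -0.002, 0, 0, 0],
  [0, 0, 0, -0.001, 0, 0, 0],
  [0, 0, 0, 0, 0, 0, 0],
  [0, 0, 0, 0, 0, 0, 0],
])

```text
clock: 23.65
ee_pos: [0.4046, -0.1353, 0.1079]
tool_rot: [-0.383, 2.504, 0.111]
ft_force: [0.0, -0.5, -0.8]
finger_gap: 0.0126
grip_force: 88.2
```

Run:
```python
from h import *
pose()
where(["scene","top"],["scoop_lip","scoop","scoop_grip"])
```

```text
t 23.65 tcp [ 0.4046 -0.1353  0.1079] y [-0.297  0.955 -0.008] z [ 0.551  0.165 -0.818] q [-0.78  0.15 -1.02  0.08  0.53 -1.  ] f [ 0.  -0.5 -0.8] gap 0.0126 grip 88.2
scene scoop_lip [([0.577, -0.086, 0.01], 0.79)]
scene scoop [([0.52, -0.097, 0.006], 0.73), ([0.592, 0.142, 0.136], 0.53)]
scene scoop_grip [([0.438, -0.128, 0.064], 0.62)]
top scoop_lip [([0.577, -0.079, 0.01], 0.7), ([0.529, 0.143, 0.033], 0.33)]
top scoop [([0.519, -0.099, -0.001], 0.55)]
top scoop_grip [([0.432, -0.127, 0.064], 0.76)]
```

Request:
move_arm([
  [0, 0, 0, -0.001, 0, 0, 0],
  [0, 0, 0, -0.001, 0, 0, 0],
  [0, 0, 0, -0.0005, 0, 0, 0],
  [0, 0, 0, 0, 0, 0, 0],
])

```text
clock: 24.38
ee_pos: [0.4049, -0.1356, 0.106]
tool_rot: [-0.383, 2.502, 0.11]
ft_force: [-12.7, -1.9, 22.6]
finger_gap: 0.0124
grip_force: 92.3
```

Request:
move_arm([
  [20, 0, 0, 0, 0, 0, 0],
  [25, 0, 0, 0, 0, 0, 0],
  [30, 0, 0, 0, 0, 0, 0],
  [40, 0, 0, 0, 0, 0, 0],
  [60, 0, 0, 0, 0, 0, 0],
  [60, 0, 0, 0, 0, 0, 0],
  [60, 0, 0, 0, 0, 0, 0],
  [60, -0.004, -0.0012, 0.006, 0, 0, 0],
  [60, -0.007, -0.002, 0.01, 0, 0, 0],
  [60, -0.012, -0.0035, 0.018, 0, 0, 0],
  [60, -0.012, -0.0035, 0.018, 0, 0, 0],
  [60, -0.012, -0.0035, 0.018, 0, 0, 0],
], grip_force=20)

```text
clock: 25.38
ee_pos: [0.3568, -0.1487, 0.1759]
tool_rot: [-0.384, 2.504, 0.112]
ft_force: [0.6, -0.3, 0.2]
finger_gap: 0.0512
grip_force: 0.0
```

Request:
move_arm([
  [60, -0.005, -0.003, 0.03, 0, 0, 0],
  [60, 0, 0, 0.03, 0, 0, 0],
  [60, 0, -0.02, 0.03, 0, 0, 0],
  [60, 0, -0.03, 0.02, 0, 0, 0],
  [60, 0, -0.03, 0, 0, 0, 0],
  [60, 0, -0.03, 0, 0, 0, 0],
  [60, 0, 0, 0, 0, 0, 0],
  [60, 0, 0, 0, 0, 0, 0],
])

```text
clock: 26.05
ee_pos: [0.3524, -0.2632, 0.2848]
tool_rot: [-0.381, 2.505, 0.112]
ft_force: [0.4, 1.2, 0.7]
finger_gap: 0.0512
grip_force: 0.0
```

Run:
```python
from h import *
pose()
where(["scene","top"],["scoop_lip","scoop","scoop_grip","mill_cover_handle","tube_a","beaker","timer","cryo_vial","film_roll_box"])
ims=[]
for c in ("top","scene"):
    s=vision.snapshot(c); b=place_of("ball_0",s); print([(np.round(d["at"],3).tolist(),round(d["p"],2)) for d in b])
    y,x=(150,220) if c=="top" else (190,200)
    ims.append(cv2.resize(s["image"][y:y+130,x:x+150],(390,338)))
cv2.imwrite("pics/p7.png",np.hstack(ims)[:,:,::-1])
```

```text
t 26.05 tcp [ 0.3524 -0.2632  0.2848] y [-0.295  0.955 -0.006] z [ 0.55   0.165 -0.819] q [-1.12  0.02 -0.51  0.93  0.6  -1.39] f [0.4 1.2 0.7] gap 0.0512 grip 0.0
scene scoop_lip [([0.575, -0.082, 0.01], 0.61)]
scene scoop [([0.52, -0.098, 0.0], 0.95), ([0.652, 0.143, 0.29], 0.45)]
scene scoop_grip [([0.436, -0.128, 0.062], 0.72)]
scene mill_cover_handle [([0.519, -0.098, 0.001], 0.7), ([0.653, 0.142, 0.287], 0.58)]
scene tube_a [([0.372, 0.302, -0.002], 0.67), ([0.414, 0.247, -0.002], 0.56)]
scene beaker [([0.375, 0.105, 0.002], 0.6)]
scene timer [([0.38, -0.256, -0.001], 0.58)]
scene cryo_vial [([0.362, 0.175, -0.002], 0.47)]
scene film_roll_box [([0.381, 0.393, -0.0], 0.61)]
top scoop_lip [([0.577, -0.081, 0.014], 0.85)]
top scoop [([0.518, -0.1, -0.004], 0.58)]
top scoop_grip [([0.434, -0.128, 0.061], 0.9), ([0.532, 0.142, 0.047], 0.23)]
top mill_cover_handle [([0.653, 0.141, 0.29], 0.64)]
top tube_a [([0.415, 0.246, -0.004], 0.67), ([0.37, 0.3, 0.0], 0.56)]
top beaker [([0.371, 0.103, -0.002], 0.54), ([0.365, 0.175, 0.001], 0.37)]
top timer [([0.377, -0.263, 0.002], 0.97), ([0.541, 0.141, 0.056], 0.23)]
top cryo_vial [([0.365, 0.179, 0.004], 0.37)]
top film_roll_box [([0.384, 0.394, -0.003], 0.7)]
[([0.544, 0.141, 0.057], 0.61), ([0.535, 0.145, 0.048], 0.46)]
[]
```

View pics/p7.png

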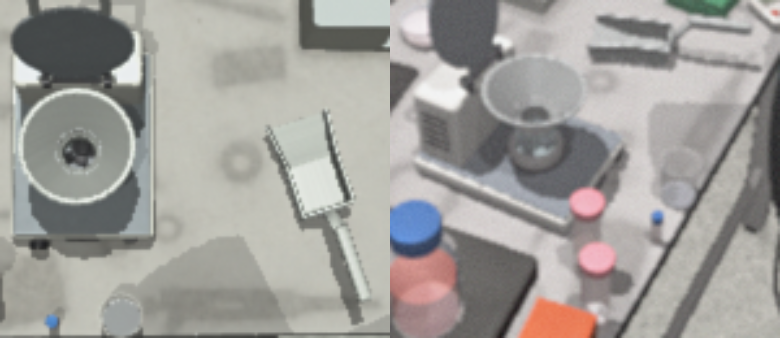

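Everything is in place. I take one closer wrist look at the tube to confirm the ball count.

Request:
move_arm([
  [60, 0.006, 0.016, -0.001, 0, 0, 0],
  [60, 0.006, 0.016, -0.001, 0, 0, 0],
  [60, 0.006, 0.016, -0.001, 0, 0, 0],
  [60, 0.006, 0.016, -0.001, 0, 0, 0],
  [60, 0.006, 0.016, -0.001, 0, 0, 0],
  [60, 0.006, 0.016, -0.001, 0, 0, 0],
  [60, 0.006, 0.016, -0.001, 0, 0, 0],
  [60, 0.006, 0.016, -0.001, 0, 0, 0],
  [60, 0, 0, 0, 0, 0, 0],
  [60, 0, 0, 0, 0, 0, 0],
])

```text
clock: 28.08
ee_pos: [0.4005, -0.1333, 0.2773]
tool_rot: [-0.386, 2.504, 0.111]
ft_force: [0.8, -0.4, -0.1]
finger_gap: 0.0512
grip_force: 0.0
```

Run:
```python
from h import *
pose()
s=vision.snapshot("wrist"); b=place_of("ball_0",s); print([(np.round(d["at"],3).tolist(),round(d["p"],2)) for d in b])
f=210/np.tan(np.radians(s["vfov"]/2)); X=s["R"]@np.array([.532,.143,.06])+s["t"]; u,v=int(f*X[0]/X[2]+s["cx"]),int(f*X[1]/X[2]+s["cy"]); print(u,v)
w=cv2.resize(s["image"][130:300,400:560],(400,425),interpolation=cv2.INTER_CUBIC)
s=vision.snapshot("top"); t=cv2.resize(s["image"][180:228,228:273],(398,425),interpolation=cv2.INTER_CUBIC)
cv2.imwrite("pics/p8.png",np.hstack([w,t])[:,:,::-1])
```

```text
t 28.08 tcp [ 0.4005 -0.1333  0.2773] y [-0.299  0.954 -0.008] z [ 0.55   0.166 -0.818] q [-0.79 -0.11 -0.67  0.69  0.53 -1.  ] f [ 0.8 -0.4 -0.1] gap 0.0512 grip 0.0
[([0.537, 0.142, 0.128], 0.24)]
488 220
```

View pics/p8.png

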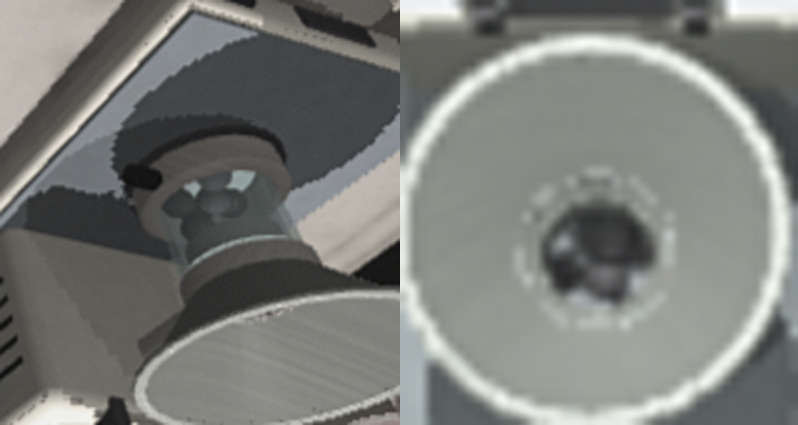

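The wrist crop shows the balls piled on the tube floor at about (210,200), with the cone and throat clear. I hand in.

```bash
python3 -c "
from plant import hand_in
print(hand_in())"
```

```text
the job is handed in; nothing more can be done
None
```

The job is handed in at about 28 s: the cover is open against its stop, and the emptied scoop is back upright where it stood. The balls are piled in the glass tube with none left in the scoop, hopper or on the table (the camera never showed all six at once), and the bystanders I re-measured had not moved.

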